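# Draw out the reach gauge to the 100 mm mark and hold it

## Robot

A 6-joint arm with a two-finger parallel gripper is mounted at the origin on the work surface. World frame = base frame: x ahead of the robot, y to its left, z up, the work surface at z = 0. Lengths are in m, angles in degrees, forces in N, time in s.
With the tool pointing down it reaches from about 0.325 to 0.9 m from the base axis. Payload 6.1 kg.
Tool frame: the origin (TCP) lies at the very end of the fingers, on their centre line; the grasp point (between the pads) lies 19 mm behind it; z points along the fingers, y is the line along which they close (so a half turn about z gives the same grasp; the last joint's range is limited). The gripper opens to 85 mm and grips with 20 to 120 N. Pads are 22 mm wide; open, the fingers measure 114 mm over their backs; the gripper's body (76 mm by 85 mm) begins 54 mm behind the grasp point. The pads swing forward as they close: fully open they stand 13 mm farther back than shut.
Start: joints at [57.577, 12.628, 87.462, -0, 79.91, -7.225], TCP at [0.266, 0.566, 0.231] pointing down, gripper open.
Joint ranges: [-170.65, 170.65], [-52.31, 119.04], [5.05, 147.46], [-71.25, 251.25], [11.57, 151.72], [-153.62, 153.62]. Speed limits (degrees/s): [147.25, 147.25, 172.46, 180, 180, 180].

## Interface

Orientations are given as a 3x3 rotation matrix whose columns are the frame's x, y, z axes.
In Python, from cell import manip gives the robot as it stands.
- The arm moves only by the tool apply_moves, never from a script. Its argument "rows" is a list of rows, each an object with "jaw": the finger opening in m, from 0 to 0.0854; "delta_pos": the shift along the tool's x, y, z in m, a list of three; "twist": the turn about the tool's z in degrees. A call has 1 to 5 rows; each row is the pose to reach, as a shift and turn from the pose commanded when the call began, along the tool's axes at that moment; what a row does not reach only later rows make up. A row lasts 1/8 s, in which the tool goes at most 62.5 mm and 10.7 degrees, less where a joint would pass 70% of its speed; a pose out of reach is approached as far as the arm can. A call with a gripper value outside its range is refused whole. The fingers move at their own pace and stop on an object; "squeeze" is the grip in N (left out, the last holds). Time passes only in rows, so rows that repeat a pose let the fingers close. It gives the time, the measured TCP pose, the force, the opening and the grip force at its end, in the units of the state.
- manip.get_obs(): the state, without advancing time (a new reading comes with each control period).
- manip.snapshot(name): name is "scene" or "top" or "wrist"; returns a dict with "frame" (420x560x3 uint8, red, green, blue), "camera_matrix" (3x3 intrinsics, pixels), "cam_to_world" (4x4, takes a point from camera to world coordinates); the wrist camera has in their place "mount" (4x4, takes a point from camera to tool coordinates, whose origin is the TCP and whose axes are the flange's). Camera axes: x right, y down, z forward; pixel columns grow to the right and rows downward; lengths in m; the calibration is good to about 2 mm. A picture is of the moment at which its call begins: read the wrist's pose just before it. There is no depth.
- manip.finish_job(): hands the job in; it is judged then, once.
The state is a dict: "time": time; "joint_pos": joint angles; "qvel": joint speeds; "tau": joint torques, N m; "tool_pos": TCP position; "orientation": TCP orientation; "wrist_force": force on the tool from outside, world axes, zero at the start; "ft_torque": the same for the moment, N m; "grip_width": opening from 0.0 (shut) to 1.0 (fully open); "grip_force": force on a finger pad.
Only numpy, scipy, OpenCV 4.12 (cv2) and the standard library are available. Lean on these libraries where they do the work, as an engineer would, in place of code of your own. Each camera call takes 0.05 s, during which the arm holds its last target. There are 200 camera calls.

## Task

Press the lock button on the bench's reach gauge to free its telescoping arm, then take the arm by its upright knob, draw it out until the pointer stands on the 100 mm mark (the second long line of the scale) and finish still holding the knob there against the return spring, so that the fitter can mark off the hole. Leave the other things on the bench where they are.

Things in the scene. Friction and masses are not known exactly. Their poses are not given: they have to be found in the camera images.
- gauge: Reach gauge bolted to the bench: aluminium plate 396 x 150 x 8 mm (local x -303 to +93, y -65 to +85) with a grey housing 160 x 64 mm, top 60 mm above the bench. Origin on the bench under the housing's middle. The arm comes out of the housing's front (local x -89 mm) and travels along the gauge's -x axis, roughly towards the robot; z up. Place and heading vary
- boom (a joint): Extension of the telescoping arm in m: 0 in and locked (under 1 mm play), 0.100 at the 100 mm mark, end stop 0.145. Pressing the lock lets a spring push it out to 0.02 to 0.03, where it stays when the button comes up. From there it draws out against a return spring (60 N/m beyond 0.03: about 4 N at the mark, plus 0.4 N friction); let go, it slides back to about 0.035
- knob: The arm's knob: upright black cylinder, 26 mm across, 52 mm tall, on a 30 x 36 mm block at the arm's outer end, moving with the arm; it may turn stiffly on its own axis. Origin at the centre of its foot, 51 mm above the bench; its top is at 103 mm. At extension 0 its axis is 150 mm from the gauge's origin along the gauge's -x, 61 mm in front of the housing
- knob_grip (a point): Point on the knob's axis to hold it at, 85 mm above the bench, 18 mm under its top
- lock (a joint): Lock button travel in metres: 0 up, 0.006 fully down; it springs back. The catch lets go at about 0.004. 1 N to start moving it, about 5 N fully down
- lock_top (a point): Centre of the top of the round black lock button (28 mm across) on the housing's top near its front end: on the gauge's centre line, 55 mm from its origin towards the arm, 72 mm above the bench when up, 12 mm proud of the housing, 95 mm from the knob's axis while the arm is locked
- pointer (a point): Tip region of the thin pointer that is carried by the arm's outer block and lies just over the scale; it reads against the scale. 56 mm to the gauge's +y side of the knob's axis
- mark_100 (a point): The 100 mm mark: the second of the two long black lines on the base plate, counted from the housing (the first is 50 mm; short lines every 10 mm, 0 under the pointer when the arm is locked). The scale runs along the arm's +y side (gauge frame). The point is where the pointer meets the line, which runs across the travel
- junction_box: Bystander, fixed: steel junction box 120 x 140 mm, 114 mm high, beside the gauge; origin under its middle
- tape_roll: Bystander, loose, to be left alone: black ring-shaped roll of tape, 60 mm across, 19 mm high, lying flat near the gauge on the side away from the scale; origin under its middle
- gland: Bystander, loose, to be left alone: brass cable gland, 36 mm across, 34 mm high, standing near the gauge on its scale side; origin under its middle
- screwdriver: Bystander, loose, to be left alone: screwdriver lying on the table
- wrench: Bystander, loose, to be left alone: open spanner lying on the table
- hammer: Bystander, loose, to be left alone: hammer lying on the table
- parts_tray: Bystander, loose, to be left alone: open steel tray 120 x 160 x 35 mm with two loose steel nuts in it; origin under its middle
- spray_can: Bystander, loose, to be left alone: standing can, 60 mm across, 170 mm high; origin under its middle

How it is judged (in metres and radians):
On the way, in this order (a step that is already met when the one before it is completed fails the run):
1. the lock button is pressed down (value of joint lock above 0.004 m), for 0.05 s.
2. the arm is drawn out past half way, held by its knob (value of joint boom above 0.06 m and contact force between knob and the fingers above 1 N), for 0.1 s.
At the end, for the whole second after the job is handed in: The arm stands still with its pointer within 4 mm of the 100 mm mark, the fingers hold the knob (more than 2 N), nothing else bears on the knob, the lock button is up again, and the other things are within 30 mm of where they were (value of joint boom between 0.096 and 0.104 m and velocity of joint boom between -0.01 and 0.01 m/s and contact force between knob and the fingers above 2 N and value of joint lock below 0.002 m and contact force between knob and tape_roll below 0.2 N and contact force between knob and gland below 0.2 N and contact force between knob and screwdriver below 0.2 N and contact force between knob and wrench below 0.2 N and contact force between knob and hammer below 0.2 N and contact force between knob and parts_tray below 0.2 N and contact force between knob and spray_can below 0.2 N and distance of each of tape_roll, gland, screwdriver, wrench, hammer, parts_tray, spray_can from where it was at the start of the episode below 0.03 m); the arm keeps its last pose, push and grip.
It fails at once if a bystander is knocked away (more than 30 mm) (distance of any of tape_roll, gland, screwdriver, wrench, hammer, parts_tray, spray_can from where it was at the start of the episode above 0.03 m).
It also fails if it takes over 42 s, if anything falls off the work surface, if the arm or the gripper's body presses on something with over 40 N, if the wrist force passes 120 N, or if a joint passes its speed limit or range.

## Working session

There is one attempt and no reset: what is moved stays moved. The work goes in short steps, Python scripts to look and compute and a tool call to move; the robot and the scene stay as the last step left them, time stands still between calls to the robot, and variables do not carry over. Pictures are saved under pics/ and viewed, at most 10 in all, crops included, and the job is handed in when it is done.

Besides the shell and the picture viewer there is one more tool, called after "Emit:" by a JSON object that holds its "method" and its "body". apply_moves: Moves the arm, as the interface text tells. Its arguments: {"type":"object","properties":{"rows":{"type":"array"},"squeeze":{"type":"number"}},"required":["rows"]}

```bash
mkdir -p pics; cat > h.py <<'E'
import numpy as np, cv2
from cell import manip
def snap(cam,name):
    o=manip.get_obs(); s=manip.snapshot(cam)
    cv2.imwrite(f'pics/{name}.png',s['frame'][:,:,::-1])
    K=np.array(s['camera_matrix'])
    if cam=='wrist':
        T=np.eye(4);T[:3,:3]=o['orientation'];T[:3,3]=o['tool_pos'];M=T@np.array(s['mount'])
    else: M=np.array(s['cam_to_world'])
    np.savez(f'pics/{name}.npz',K=K,M=M); return o
def ray(name,uv,z):
    d=np.load(f'pics/{name}.npz');K,M=d['K'],d['M']
    r=M[:3,:3]@np.linalg.solve(K,[uv[0],uv[1],1.]);c=M[:3,3]
    return c+r*(z-c[2])/r[2]
def proj(name,p):
    d=np.load(f'pics/{name}.npz');q=np.linalg.inv(d['M'])@np.append(p,1);q=d['K']@q[:3];return q[:2]/q[2]
E
python3 - <<'E'
from h import *
o=snap('top','top1');snap('scene','scene1')
print({k:np.round(v,3).tolist() for k,v in o.items()})
E
```

```text
{'time': 0.0, 'joint_pos': [57.576, 12.678, 87.525, 0.0, 79.912, -7.224], 'qvel': [0.026, -0.102, 0.069, 0.048, 0.042, 0.039], 'tau': [-0.001, -49.691, -38.939, -0.0, 0.011, 0.0], 'tool_pos': [0.266, 0.565, 0.23], 'orientation': [[-0.905, 0.426, -0.001], [0.426, 0.905, -0.002], [0.0, -0.002, -1.0]], 'wrist_force': [-1.142, -0.531, 0.173], 'ft_torque': [-0.011, -0.024, -0.038], 'grip_force': 0.0, 'grip_width': 0.999}
```

View pics/top1.png

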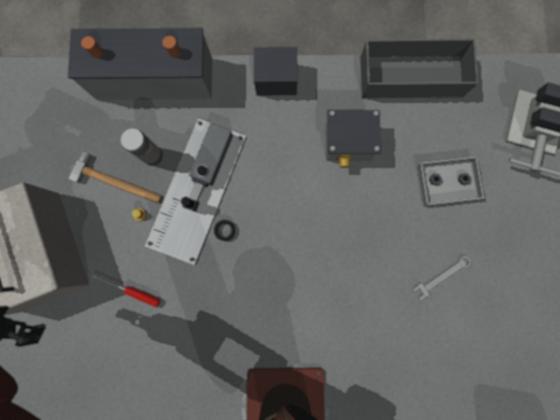

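View pics/scene1.png

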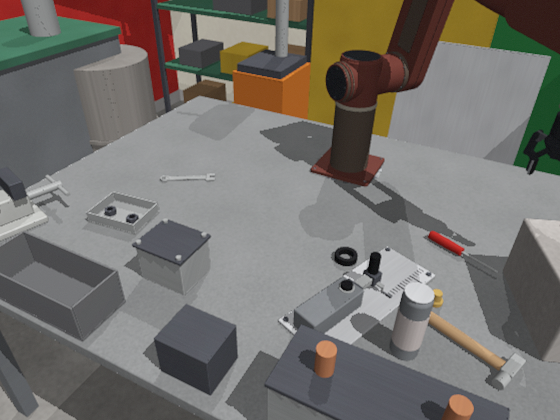

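Top view: the gauge plate has corners at about (203,118), (246,137), (193,264) and (147,246). The button is at (202,171) and the knob at about (188,203), with the scale on the left. The hammer handle end, gland, tape and can are all nearby.

```bash
python3 - <<'E'
from h import *
im=cv2.imread('pics/top1.png')[110:270,135:255]
cv2.imwrite('pics/top1c.png',cv2.resize(im,None,fx=3.7,fy=3.7,interpolation=cv2.INTER_CUBIC))
for uv in [(203,118),(246,137),(193,264),(147,246)]: print(uv,ray('top1',uv,.008).round(3))
print(ray('top1',(202,171),.072).round(3),ray('top1',(186,203),.103).round(3))
E
```

```text
(203, 118) [0.798 0.23  0.008]
(246, 137) [0.741 0.105 0.008]
(193, 264) [0.38  0.25  0.008]
(147, 246) [0.43  0.379 0.008]
[0.628 0.217 0.072] [0.536 0.251 0.103]
```

View pics/top1c.png

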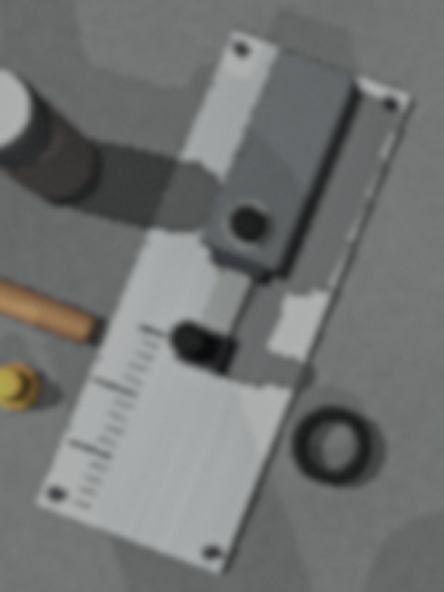

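The long marks sit at crop (115,385) and (90,450). Gauge -x points about (-0.927, 0.375) in world, so a -3.2° twist lines the tool's x up with it. I'll move away from the tall block first, then go over the gauge.

Emit:
{"method": "apply_moves", "body": {"rows": [{"jaw": 0.0, "delta_pos": [-0.144, -0.225, 0], "twist": -3.2}, {"jaw": 0.0, "delta_pos": [-0.144, -0.225, 0], "twist": -3.2}, {"jaw": 0.0, "delta_pos": [-0.144, -0.225, 0], "twist": -3.2}, {"jaw": 0.0, "delta_pos": [-0.144, -0.225, 0], "twist": -3.2}, {"jaw": 0.0, "delta_pos": [-0.144, -0.225, 0], "twist": -3.2}], "squeeze": 40}}

```text
time: 0.72
tool_pos: [0.3005, 0.298, 0.2308]
orientation: [[-0.926, 0.377, -0.0], [0.377, 0.926, -0.001], [-0.0, -0.001, -1.0]]
wrist_force: [0.8, 0.3, 0.4]
grip_width: -0.0
grip_force: 0.0
```

Emit:
{"method": "apply_moves", "body": {"rows": [{"jaw": 0.0, "delta_pos": [-0.263, 0.044, -0.02], "twist": 0}, {"jaw": 0.0, "delta_pos": [-0.263, 0.044, -0.02], "twist": 0}, {"jaw": 0.0, "delta_pos": [-0.263, 0.044, -0.02], "twist": 0}, {"jaw": 0.0, "delta_pos": [-0.263, 0.044, -0.02], "twist": 0}, {"jaw": 0.0, "delta_pos": [-0.263, 0.044, -0.02], "twist": 0}]}}

```text
time: 1.35
tool_pos: [0.5641, 0.242, 0.2502]
orientation: [[-0.926, 0.377, -0.0], [0.377, 0.926, -0.0], [0.0, -0.0, -1.0]]
wrist_force: [-0.7, -0.6, 0.8]
grip_width: -0.002
grip_force: 0.0
```

```bash
python3 - <<'E'
from h import *
o=snap('wrist','w1');print(o['tool_pos'],o['qvel'])
print(proj('w1',[.628,.217,.072]),proj('w1',[.538,.252,.103]))
E
```

```text
[0.56410547 0.24204241 0.2502415 ] [ -4.68225052  12.87509436 -15.21544601   0.83555557   4.07879793
  -5.60980713]
[279.74397418 243.84827553] [278.41115672 166.33490513]
```

View pics/w1.png

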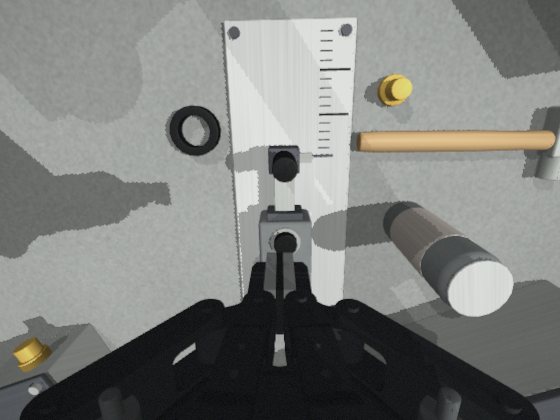

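The wrist view shows the button at (286,242) and the knob top at (285,167). The 50 mm line is at (335,114) and the 100 mm line at (335,69). Fingers are shut and nothing is in the way.

```bash
python3 - <<'E'
from h import *
R=np.array(manip.get_obs()['orientation']);o=manip.get_obs();t=np.array(o['tool_pos'])
for n,uv,z in [('btn',(286,242),.072),('knob',(285,167),.103),('m100',(335,69),.008),('m50',(335,114),.008),('c1',(225,22),.008),('c2',(356,18),.008)]:
    p=ray('w1',uv,z);print(n,p.round(4),'tool',(R.T@(p-t)).round(4))
print(t)
E
```

```text
btn [0.6286 0.2246 0.072 ] tool [-0.0657  0.0082  0.1783]
knob [0.541  0.2577 0.103 ] tool [0.0278 0.0058 0.1472]
m100 [0.4727 0.3496 0.008 ] tool [0.1257 0.0652 0.2422]
m50 [0.5202 0.3334 0.008 ] tool [0.0756 0.0681 0.2422]
c1 [0.381  0.2511 0.008 ] tool [ 0.1736 -0.0606  0.2422]
c2 [0.4323 0.388  0.008 ] tool [0.1776 0.0855 0.2422]
[0.56452557 0.24187657 0.25024125]
```

Emit:
{"method": "apply_moves", "body": {"rows": [{"jaw": 0.0, "delta_pos": [-0.066, 0.008, 0.0], "twist": -1.6}, {"jaw": 0.0, "delta_pos": [-0.066, 0.008, 0.06], "twist": -1.6}, {"jaw": 0.0, "delta_pos": [-0.066, 0.008, 0.12], "twist": -1.6}, {"jaw": 0.0, "delta_pos": [-0.066, 0.008, 0.165], "twist": -1.6}, {"jaw": 0.0, "delta_pos": [-0.066, 0.008, 0.165], "twist": -1.6}]}}

```text
time: 2.02
tool_pos: [0.6206, 0.2256, 0.0808]
orientation: [[-0.937, 0.348, -0.01], [0.348, 0.938, -0.002], [0.009, -0.005, -1.0]]
wrist_force: [-0.3, -0.2, -1.0]
grip_width: -0.002
grip_force: 0.0
```

Emit:
{"method": "apply_moves", "body": {"rows": [{"jaw": 0.0, "delta_pos": [0, 0, 0.0], "twist": 0}, {"jaw": 0.0, "delta_pos": [0, 0, 0.0], "twist": 0}]}}

```text
time: 2.28
tool_pos: [0.6272, 0.2264, 0.0899]
orientation: [[-0.937, 0.348, 0.005], [0.348, 0.937, 0.001], [-0.005, 0.003, -1.0]]
wrist_force: [-0.3, -0.1, 0.0]
grip_width: -0.005
grip_force: 0.0
```

Emit:
{"method": "apply_moves", "body": {"rows": [{"jaw": 0.0, "delta_pos": [0, 0, 0.004], "twist": 0}, {"jaw": 0.0, "delta_pos": [0, 0, 0.008], "twist": 0}, {"jaw": 0.0, "delta_pos": [0, 0, 0.012], "twist": 0}, {"jaw": 0.0, "delta_pos": [0, 0, 0.016], "twist": 0}, {"jaw": 0.0, "delta_pos": [0, 0, 0.018], "twist": 0}]}}

```text
time: 2.9
tool_pos: [0.625, 0.2256, 0.0683]
orientation: [[-0.937, 0.349, -0.0], [0.349, 0.937, -0.0], [0.0, -0.0, -1.0]]
wrist_force: [-1.9, -0.1, 4.4]
grip_width: -0.001
grip_force: 2.1
```

Emit:
{"method": "apply_moves", "body": {"rows": [{"jaw": 0.0, "delta_pos": [0, 0, 0.002], "twist": 0}, {"jaw": 0.0, "delta_pos": [0, 0, 0.004], "twist": 0}, {"jaw": 0.0, "delta_pos": [0, 0, 0.004], "twist": 0}, {"jaw": 0.0, "delta_pos": [0, 0, 0.004], "twist": 0}]}}

```text
time: 3.4
tool_pos: [0.6251, 0.2258, 0.0658]
orientation: [[-0.937, 0.348, -0.0], [0.348, 0.937, 0.0], [0.0, 0.0, -1.0]]
wrist_force: [-6.5, -1.5, 11.3]
grip_width: -0.001
grip_force: 5.6
```

The button is on its stop, with z down 6 mm and 11 N on the wrist. Retreating to look.

Emit:
{"method": "apply_moves", "body": {"rows": [{"jaw": 0.0, "delta_pos": [0, 0, -0.06], "twist": 0}, {"jaw": 0.0, "delta_pos": [0, 0, -0.12], "twist": 0}, {"jaw": 0.0854, "delta_pos": [0.05, 0, -0.145], "twist": 0}, {"jaw": 0.0854, "delta_pos": [0.06, 0, -0.145], "twist": 0}, {"jaw": 0.0854, "delta_pos": [0.06, 0, -0.145], "twist": 0}]}}

```text
time: 4.03
tool_pos: [0.5683, 0.2466, 0.2083]
orientation: [[-0.938, 0.348, -0.001], [0.348, 0.938, -0.001], [0.0, -0.001, -1.0]]
wrist_force: [0.2, 0.3, -1.5]
grip_width: 0.64
grip_force: 0.0
```

Emit:
{"method": "apply_moves", "body": {"rows": [{"jaw": 0.0854, "delta_pos": [0, 0, 0], "twist": 0}, {"jaw": 0.0854, "delta_pos": [0, 0, 0], "twist": 0}, {"jaw": 0.0854, "delta_pos": [0, 0, 0], "twist": 0}, {"jaw": 0.0854, "delta_pos": [0, 0, 0], "twist": 0}]}}

```text
time: 4.53
tool_pos: [0.5691, 0.2463, 0.2089]
orientation: [[-0.937, 0.349, -0.0], [0.349, 0.937, -0.0], [0.0, -0.0, -1.0]]
wrist_force: [0.1, 1.0, -0.6]
grip_width: 1.0
grip_force: 0.0
```

```bash
python3 - <<'E'
from h import *
o=snap('wrist','w2');print(o['tool_pos'],o['grip_width'])
E
```

```text
[0.5690801  0.24628891 0.20891999] 0.9999859097882493
```

View pics/w2.png

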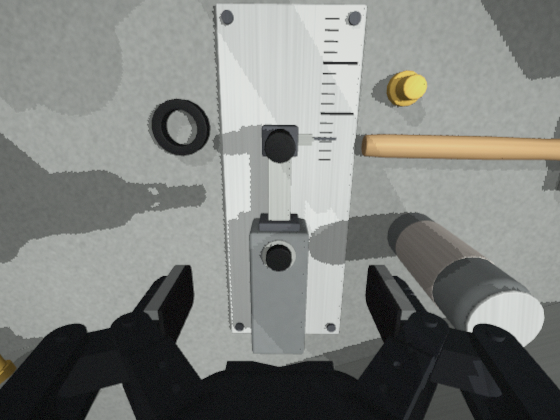

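The arm has been freed. The knob top is at (280,146), the button is up at (278,258), and the pointer is at (322,138), which reads about 23 mm. The 100 mm line is at (340,63).

```bash
python3 - <<'E'
from h import *
o=manip.get_obs();R=np.array(o['orientation']);t=np.array(o['tool_pos'])
for n,uv,z in [('btn',(278.5,258),.072),('knob',(280,146),.103),('m100',(340,63),.008),('m50',(337,113.5),.008),('ptr',(322,138),.010),('c1',(218,5),.008),('c2',(366,8),.008)]:
    p=ray('w2',uv,z);print(n,p.round(4),'tool',(R.T@(p-t)).round(4))
E
```

```text
btn [0.6302 0.223  0.072 ] tool [-0.0655 -0.0005  0.1371]
knob [0.5206 0.2652 0.103 ] tool [0.0519 0.0008 0.1061]
m100 [0.4729 0.3493 0.008 ] tool [0.1259 0.063  0.2011]
m50 [0.5197 0.3318 0.008 ] tool [0.076  0.0629 0.2011]
ptr [0.5386 0.3084 0.01  ] tool [0.0501 0.0475 0.1991]
c1 [0.3816 0.2519 0.008 ] tool [ 0.1776 -0.0601  0.2011]
c2 [0.4346 0.3876 0.008 ] tool [0.1752 0.0855 0.2011]
```

Emit:
{"method": "apply_moves", "body": {"rows": [{"jaw": 0.0854, "delta_pos": [0.052, 0.001, 0.0], "twist": 0}, {"jaw": 0.0854, "delta_pos": [0.052, 0.001, 0.05], "twist": 0}, {"jaw": 0.0854, "delta_pos": [0.052, 0.001, 0.1], "twist": 0}, {"jaw": 0.0854, "delta_pos": [0.052, 0.001, 0.13], "twist": 0}, {"jaw": 0.0854, "delta_pos": [0.052, 0.001, 0.143], "twist": 0}]}}

```text
time: 5.2
tool_pos: [0.5192, 0.2651, 0.0642]
orientation: [[-0.937, 0.349, -0.003], [0.349, 0.937, -0.001], [0.003, -0.002, -1.0]]
wrist_force: [-0.1, 0.1, 0.6]
grip_width: 1.002
grip_force: 0.0
```

Emit:
{"method": "apply_moves", "body": {"rows": [{"jaw": 0.015, "delta_pos": [0, 0, 0], "twist": 0}, {"jaw": 0.015, "delta_pos": [0, 0, 0], "twist": 0}, {"jaw": 0.015, "delta_pos": [0, 0, 0], "twist": 0}, {"jaw": 0.015, "delta_pos": [0, 0, 0], "twist": 0}, {"jaw": 0.015, "delta_pos": [0, 0, 0], "twist": 0}], "squeeze": 40}}

```text
time: 5.82
tool_pos: [0.5213, 0.2645, 0.0683]
orientation: [[-0.937, 0.348, 0.001], [0.348, 0.937, -0.002], [-0.002, -0.001, -1.0]]
wrist_force: [-3.6, -7.0, 7.9]
grip_width: 0.289
grip_force: 39.3
```

Gripped: 25 mm opening at 39 N. Now I'll draw it out gently.

Emit:
{"method": "apply_moves", "body": {"rows": [{"jaw": 0.015, "delta_pos": [0.01, 0, 0], "twist": 0}, {"jaw": 0.015, "delta_pos": [0.025, 0, 0], "twist": 0}, {"jaw": 0.015, "delta_pos": [0.04, 0, 0], "twist": 0}, {"jaw": 0.015, "delta_pos": [0.055, 0, 0], "twist": 0}, {"jaw": 0.015, "delta_pos": [0.068, 0, 0], "twist": 0}]}}

```text
time: 6.45
tool_pos: [0.4584, 0.2885, 0.0683]
orientation: [[-0.937, 0.348, 0.004], [0.348, 0.937, -0.001], [-0.004, 0.0, -1.0]]
wrist_force: [2.6, -6.4, 4.7]
grip_width: 0.289
grip_force: 39.4
```

Emit:
{"method": "apply_moves", "body": {"rows": [{"jaw": 0.015, "delta_pos": [0.004, 0, 0], "twist": 0}, {"jaw": 0.015, "delta_pos": [0.006, 0, 0], "twist": 0}, {"jaw": 0.015, "delta_pos": [0.006, 0, 0], "twist": 0}, {"jaw": 0.015, "delta_pos": [0.006, 0, 0], "twist": 0}, {"jaw": 0.015, "delta_pos": [0.006, 0, 0], "twist": 0}]}}

```text
time: 7.08
tool_pos: [0.4531, 0.2906, 0.0683]
orientation: [[-0.937, 0.348, 0.004], [0.348, 0.937, -0.001], [-0.004, 0.0, -1.0]]
wrist_force: [1.6, -6.5, 6.0]
grip_width: 0.292
grip_force: 39.5
```

```bash
python3 - <<'E'
from h import *
o=snap('wrist','w3');print(o['tool_pos'],o['grip_width'])
im=cv2.imread('pics/w3.png');print(proj('w3',[.4729,.3493,.008]))
cv2.imwrite('pics/w3b.png',np.hstack([cv2.resize(im,(400,300)),cv2.resize(im[90:240,300:500],(400,300),interpolation=cv2.INTER_CUBIC)]))
E
```

```text
[0.45306325 0.29057391 0.06827662] 0.2923325600603571
[364.93033005 223.72676657]
```

View pics/w3b.png

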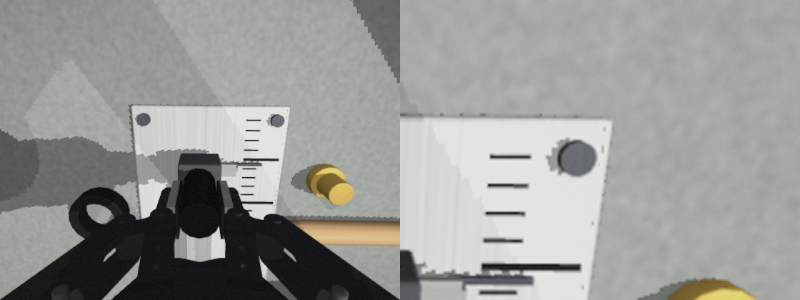

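Pointer still looks some 4-5 mm short of the 100 line (line at crop row 267, pointer about 280, spacing 26 px per 10 mm). Enlarging for a precise reading.

```bash
python3 - <<'E'
from h import *
im=cv2.imread('pics/w3.png')[195:255,300:400]
cv2.imwrite('pics/w3c.png',cv2.resize(im,None,fx=8,fy=8,interpolation=cv2.INTER_NEAREST))
E
```

```text
(no output)
```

View pics/w3c.png

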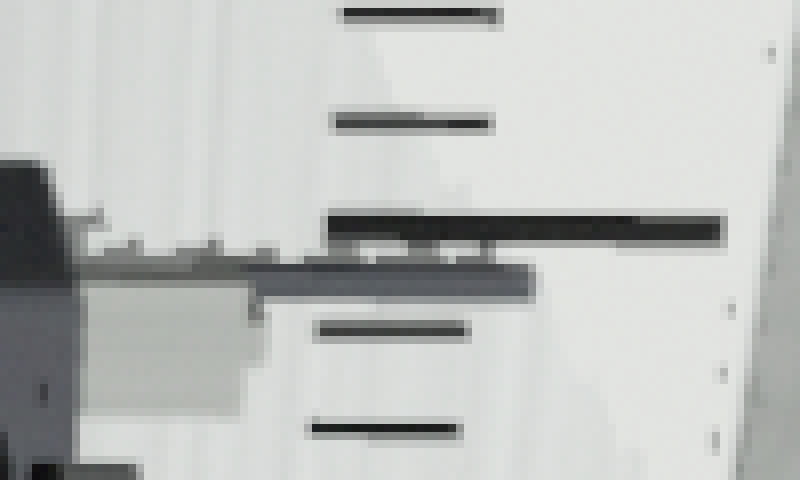

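```bash
python3 - <<'E'
from h import *
M=np.load('pics/w3.npz')['M'];o=manip.get_obs();R=np.array(o['orientation']);t=np.array(o['tool_pos'])
print('cam in tool',R.T@(M[:3,3]-t))
l=R.T@(ray('w3',(362.5,223.6),.008)-t); n=R.T@(ray('w3',(349,236.1),.008)-t);print(l,n)
for z in (.008,.011,.014,.018): print(z,R.T@(ray('w3',(362.5,230.4),z)-t))
for z in (.008,.011,.014): print('w2',ray('w2',(322,138),z), ray('w2',(340,63),.008))
E
```

```text
cam in tool [ 0.08025671  0.00014557 -0.14195561]
[0.00223738 0.06018124 0.06029073] [-0.00755492  0.05118775  0.06032602]
0.008 [-0.00305098  0.06064861  0.0603117 ]
0.011 [-0.00181323  0.05974968  0.05730648]
0.014 [-0.00057548  0.05885075  0.05430127]
0.018 [0.00107486 0.05765217 0.05029432]
w2 [0.53882087 0.30857086 0.008     ] [0.4729375  0.34932771 0.008     ]
w2 [0.53842878 0.30827222 0.011     ] [0.4729375  0.34932771 0.008     ]
w2 [0.5380367  0.30797359 0.014     ] [0.4729375  0.34932771 0.008     ]
```

The best estimate is about 4 mm short, allowing for the pointer's height.

Emit:
{"method": "apply_moves", "body": {"rows": [{"jaw": 0.015, "delta_pos": [0.002, 0, 0], "twist": 0}, {"jaw": 0.015, "delta_pos": [0.004, 0, 0], "twist": 0}, {"jaw": 0.015, "delta_pos": [0.004, 0, 0], "twist": 0}, {"jaw": 0.015, "delta_pos": [0.004, 0, 0], "twist": 0}, {"jaw": 0.015, "delta_pos": [0.004, 0, 0], "twist": 0}]}}

```text
time: 7.75
tool_pos: [0.4494, 0.292, 0.0683]
orientation: [[-0.937, 0.348, 0.004], [0.348, 0.937, -0.001], [-0.004, 0.0, -1.0]]
wrist_force: [1.1, -6.3, 5.4]
grip_width: 0.294
grip_force: 39.5
```

```bash
python3 - <<'E'
from h import *
o=snap('wrist','w4');print(o['tool_pos'],o['grip_width'],o['qvel'])
im=cv2.imread('pics/w4.png')[195:255,300:400]
cv2.imwrite('pics/w4c.png',cv2.resize(im,None,fx=8,fy=8,interpolation=cv2.INTER_NEAREST))
E
```

```text
[0.44940973 0.29197563 0.06828811] 0.29447378805320285 [-0.01587461 -0.06534138 -0.13044079 -0.00183014 -0.00985848  0.01859306]
```

View pics/w4c.png

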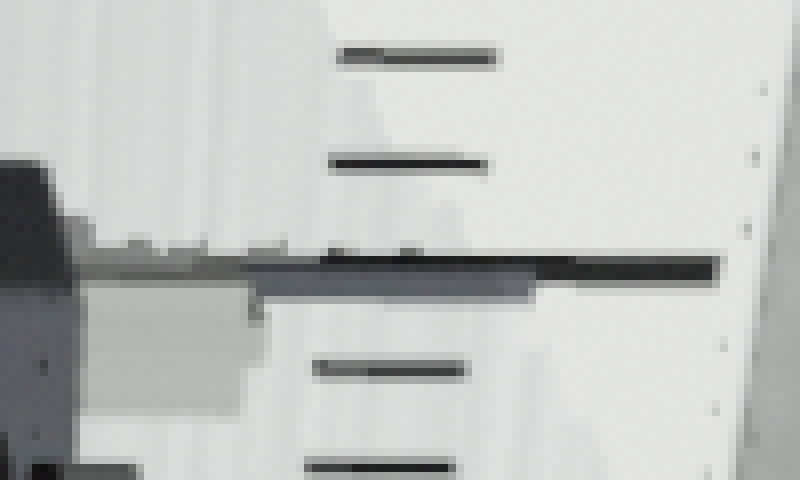

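The pointer edge is at row 283 and the line at row 270. Correcting for a pointer a few mm above the plate, that puts it on the mark within about 1 mm. Its place relative to the gripper hasn't changed since the last picture, so there is no slip. Handing in.

```bash
python3 -c "
from cell import manip
print(manip.finish_job())"
```

```text
the job is handed in; nothing more can be done
None
```

I pressed the lock, drew the arm out by its knob until the pointer read about 100 mm (within 1–2 mm by wrist camera), and handed in still gripping the knob at about 39 N. The hand-in gave no verdict, and I took no final picture of the other things on the bench.

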